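# Lower the watch press by one turn of its hand wheel

## Task

Bring the ram of the small green bench press down over the pocket watch: push the hand wheel on top round clockwise (seen from above) by its red handle through exactly one full turn, so that the handle stops within about a centimetre of where it began. Only push the handle from outside with the fingertips or finger sides: never take it between the fingers. Leave the loose things round the press standing where they are.

Things in the scene. Friction and masses are not known exactly. Their poses are not given: they have to be found in the camera images.
- press: green bench screw press with a C-shaped frame, fixed to the desk: base plate 150 x 120 x 18 mm, column behind (its own +x side), head reaching forward over a white nest with a pocket watch. Origin on the desk surface, vertically below the axis of the hand wheel; own z up. Position and yaw vary between runs. Nothing of the frame is higher than 124 mm; the wheel and handle stand above that
- wheel_hub (a point): point on the vertical axis of the dark steel hand wheel, 140 mm above the desk, level with the top of the wheel rim. The hub rises 6 mm above this point. Rim: centre line of radius 60 mm, 12 mm thick bar; three spokes of 10 mm bar. The wheel stays at its height when turned
- crank_handle: upright red handle, a round grip of 18 mm diameter that stands on the rim at the end of one spoke, 60 mm from the wheel axis, a revolving grip that spins on its own pin. Origin on its axis at its foot on the rim's top (140 mm above the desk); its rounded top is 52 mm above the origin. Starts anywhere within 1.5 rad of the press's own -x side
- press_wheel (a joint): angle of the hand wheel in rad; it grows when the wheel turns clockwise seen from above. It starts between -1.5 and 1.5 (0: handle towards the press's own -x side); one turn is 6.283. Friction of 0.12 N m holds it wherever it is left, so about 2 to 3 N on the handle turns it. It meets stops at -3.0 and 8.4. The ram goes down 6 mm a turn
- lamp_elbow (a point): obstacle, fixed: elbow of the black desk lamp, 485 mm above the desk. A thin arm slopes from it to a clamp on the desk 310 mm in +x, 60 mm in +y; another runs nearly level (rising 40 mm) 150 mm in -x, 410 mm in -y to the lamp head, a 210 mm wide shade with its edge about 300 mm above the desk. Reach the press, beyond the level arm, over that arm (fingertips above 560 mm), then down
- cream_tin: loose small cream-coloured tin, 27 mm diameter, 21 mm tall, beside the press; bystander. Origin at the centre of its underside
- ring_cup: loose small cream-coloured waisted cup, 44 mm diameter, 28 mm tall, beside the press; bystander. Origin at the centre of its underside
- oil_bottle: loose white bottle with a spout, 44 mm diameter, 112 mm tall; bystander. Origin at the centre of its underside
- bracelet_block: loose grey slotted block, 37 x 53 x 20 mm; bystander. Origin at the centre of its underside
- eye_loupe: loose black eye loupe, 34 mm diameter, 28 mm tall; bystander. Origin at the centre of its underside
Not all that is in view belongs to the job. Of the things like the press, leave any that is blue; of the rest the larger one is meant.

How it is judged:
By the outcome, as a careful person would: the job done as asked, in the order asked, and still so for the second after the job is handed in, with the robot touching nothing.
It also fails if it takes over 67 s, if anything falls off the work surface, if the arm or the gripper's body presses on something with over 40 N, if the wrist force passes 120 N, or if a joint passes its speed limit or range.

## Robot

A 6-joint arm with a two-finger parallel gripper is mounted at the origin on the work surface; the furniture and walls round the work are solid. World frame = base frame: x ahead of the robot, y to its left, z up, the work surface at z = 0. Lengths are in m, angles in rad, forces in N, time in s.
With the tool pointing down it reaches from about 0.25 to 0.725 m from the base axis. Payload 4 kg.
Tool frame: the origin (TCP) lies between the finger pads; the fingertips stand 8 mm ahead of it and the grasp point (between the pads) lies 11 mm behind it (bot.tip_reach is the distance from the TCP to the fingertips, in m); z points along the fingers, y is the line along which they close (so a half turn about z gives the same grasp; the last joint's range is limited). The gripper opens to 85 mm and grips with 20 to 120 N. Pads are 22 mm wide; open, the fingers measure 114 mm over their backs; the gripper's body (76 mm by 85 mm) begins 54 mm behind the grasp point. The pads swing forward as they close: fully open they stand 13 mm farther back than shut.
Start: joints at [-1.182, 0.241, 0.005, 1.335, 0, 1.571], TCP at [0.19, -0.463, 0.208] pointing down, gripper open.
Joint ranges: [-2.72, 2.72], [-1.05, 1.87], [-1.09, 1.28], [-1.99, 2.15], [-1.42, 1.44], [-3.14, 3.14]. Speed limits (rad/s): [2.79, 2.79, 3.14, 3.14, 3.14, 3.14].

## Interface

Orientations are given as a unit quaternion [x, y, z, w].
In Python, from workcell import bot gives the robot as it stands.
- The arm moves only by the tool move_arm, never from a script. Its argument "deltas" is a list of rows, each a list of 7 numbers: the opening, from 0 (shut) to 1 (fully open), then the shift along the tool's x, y, z in mm, then the turn, a rotation vector about the tool's x, y, z in degrees. In form: [[gripper, tx, ty, tz, ax, ay, az], ...]. A call has 1 to 10 rows; each row shifts and turns the commanded pose from where the row before left it, along the tool's axes as they then stand; what a row does not reach is not made up. A row lasts 1/12 s, in which the tool goes at most 41.7 mm and 7.16 degrees, less where a joint would pass 70% of its speed; a pose out of reach is approached as far as the arm can. A call is refused whole if a number of a shift passes 41.7 or a number of a turn 7.16, either way. A call with a gripper value outside its range is refused whole. The fingers move at their own pace and stop on an object; the grip force is fixed at half the most. Time passes only in rows, so rows that do not move let the fingers close. It gives the time, the measured TCP pose, the force, the opening and the grip force at its end, in the units of the state.
- bot.get_obs(): the state, without advancing time (a new reading comes with each control period).
- bot.camera(name): name is "scene" or "top" or "wrist"; returns the picture (400x640x3 uint8, blue, green, red); there is no depth.
- bot.calibration(name): a dict with "K" (3x3 intrinsics, pixels), "dist_coeffs" ([k1, k2, p1, p2, k3] as OpenCV has them; the pictures are not rectified), "position" and "orientation" of the camera in the world. Camera axes: x right, y down, z forward; pixel columns grow to the right and rows downward; lengths in m; the calibration is good to about 2 mm. A picture is of the moment at which its call begins: read the wrist's pose just before it. calibration takes no time and is no camera call; for the wrist camera it gives the pose at the moment of the call.
- bot.job_done(): hands the job in; it is judged then, once.
Trained networks look in the newest picture that a camera, given by its name, has taken for a name from the list of things; names that differ only in an ending like _2 or _b are one class to them, and where a whole thing is asked for, a point or a joint stands for the part that bears it (a point fixed in the world has none). Each returns a list of dicts, best first, with "conf" (0 to 1); they miss things now and then, are a little off and sometimes report something else, mostly with a low value. They report only what shows in the picture. A call takes as long as a camera call. They do not tell look-alikes from the thing itself.
- bot.outline_of(query, camera): "pixels" (400x640 bool, what is visible of it) and "rect" ([left, top, width, height] in pixels, round what is visible of it).
The state is a dict: "clock": time; "joint_pos": joint angles; "joint_vel": joint speeds; "tau": joint torques, N m; "eef_pos": TCP position; "tool_rot": TCP orientation; "ft_force": force on the tool from outside, world axes, zero at the start; "ft_torque": the same for the moment, N m; "grip_width": finger opening in m; "grasp_force": force on a finger pad.
Only numpy, scipy, OpenCV 4.12 (cv2) and the standard library are available. Lean on these libraries where they do the work, as an engineer would, in place of code of your own. Each camera call takes 0.05 s, during which the arm holds its last target. There are 200 camera calls.

## Working session

There is one attempt and no reset: what is moved stays moved. The work goes in short steps, Python scripts to look and compute and a tool call to move; the robot and the scene stay as the last step left them, time stands still between calls to the robot, and variables do not carry over. Pictures are saved under pics/ and viewed, at most 10 in all, crops included, and the job is handed in when it is done.

Besides the shell and the picture viewer there is one more tool, called by a JSON object that holds its "method" and its "body", one argument or row to a line. move_arm: Moves the arm, as the interface text tells. Its arguments: {"type":"object","properties":{"deltas":{"type":"array","items":{"type":"array","items":{"type":"number"}}}},"required":["deltas"]}

```bash
mkdir -p pics; ls
cat > h.py <<'E'
import numpy as np, cv2
from scipy.spatial.transform import Rotation as R
from workcell import bot
def cal(n):
    c=bot.calibration(n); return np.array(c["K"],float),np.array(c["dist_coeffs"],float),np.array(c["position"]),R.from_quat(c["orientation"]).as_matrix()
def ray(n,uv):
    K,d,p,M=cal(n); q=cv2.undistortPoints(np.array([[uv]],float),K,d)[0,0]; return p,M@np.array([q[0],q[1],1.])
def onz(n,uv,z):
    p,r=ray(n,uv); return p+r*(z-p[2])/r[2]
def proj(n,P):
    K,d,p,M=cal(n); P=np.atleast_2d(P); X=(P-p)@M
    return cv2.projectPoints(X,np.zeros(3),np.zeros(3),K,d)[0][:,0]
E
python3 - <<'E'
from h import *
s=bot.camera("scene");t=bot.camera("top")
cv2.imwrite("pics/s.png",s);cv2.imwrite("pics/t.png",t)
for n in("scene","top"):
    print(n,cal(n)[2],cal(n)[3][:,2].round(2))
    for q in("press","crank_handle","press_wheel","cream_tin","ring_cup","oil_bottle","bracelet_block","eye_loupe"):
        print(q,[(round(o["conf"],2),o["rect"]) for o in bot.outline_of(q,n)])
o=bot.get_obs();print(o["clock"],o["eef_pos"],o["tool_rot"])
E
```

```text
pics
scene [-0.29090946  0.85510014  1.30751674] [ 0.48 -0.53 -0.7 ]
press [(0.74, [335.0, 219.4, 36.7, 37.2]), (0.65, [308.8, 293.0, 43.0, 45.3]), (0.59, [271.9, 180.1, 46.7, 65.0])]
crank_handle [(0.54, [348.4, 296.8, 4.1, 7.9]), (0.34, [264.6, 281.6, 16.9, 28.2]), (0.29, [304.6, 200.5, 13.0, 12.5])]
press_wheel [(0.79, [280.0, 183.9, 35.3, 33.4]), (0.64, [343.3, 214.6, 28.4, 19.7]), (0.62, [319.3, 287.5, 32.7, 28.4])]
cream_tin [(0.45, [290.7, 246.8, 3.7, 9.3])]
ring_cup [(0.6, [306.7, 201.0, 10.1, 11.6])]
oil_bottle [(0.69, [265.3, 284.3, 12.5, 26.8]), (0.22, [309.8, 201.0, 4.3, 9.2])]
bracelet_block [(0.68, [345.6, 190.3, 17.4, 11.6])]
eye_loupe []
top [0.18432755 0.15269222 1.75718576] [ 0.16 -0.06 -0.99]
press [(0.93, [290.7, 128.4, 49.7, 52.2]), (0.58, [239.4, 235.4, 34.9, 37.0]), (0.58, [321.8, 193.6, 35.7, 30.5])]
crank_handle []
press_wheel [(0.86, [303.8, 128.9, 34.7, 43.1]), (0.81, [326.0, 199.7, 32.7, 24.5]), (0.59, [239.7, 245.9, 33.7, 28.8])]
cream_tin []
ring_cup [(0.47, [335.2, 146.6, 17.0, 6.9])]
oil_bottle [(0.57, [230.3, 196.7, 15.1, 11.2])]
bracelet_block []
eye_loupe []
0.9 [ 0.18954192 -0.462712    0.2084239 ] [9.81166242e-01 1.93165223e-01 3.44668330e-07 3.99237771e-05]
```

View pics/s.png

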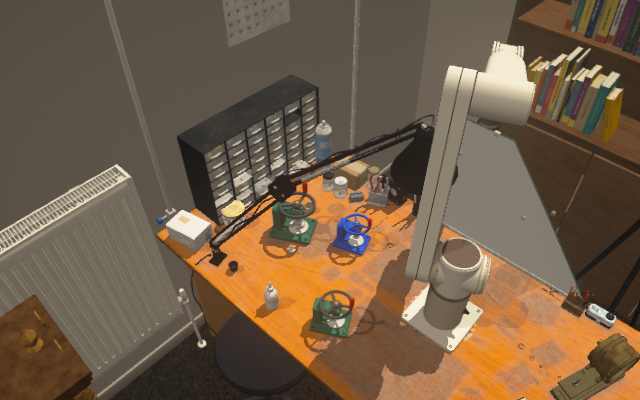

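View pics/t.png

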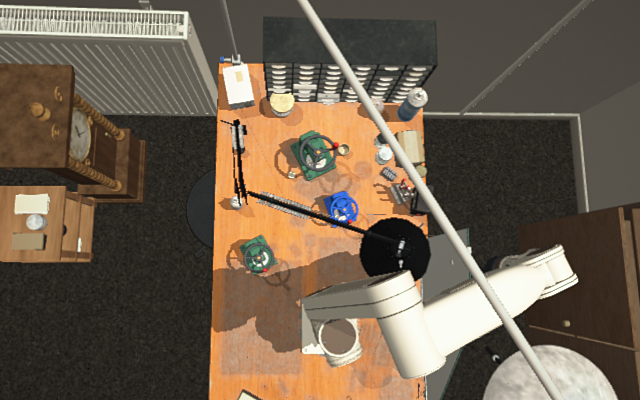

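Scene view: candidates are the large green press at scene (295,215) / top (317,155), the small green one at scene (333,313) / top (257,255), and the blue one at scene (352,233) / top (341,209). I choose the large green press at top (317,155) and will check it in close crops.

Run:
```python
from h import *
s=cv2.imread("pics/s.png");t=cv2.imread("pics/t.png")
a=cv2.resize(s[170:260,245:335],(400,400),interpolation=cv2.INTER_CUBIC)
b=cv2.resize(t[115:205,275:365],(400,400),interpolation=cv2.INTER_CUBIC)
cv2.imwrite("pics/c.png",np.hstack([a,b]))
print(onz("top",(317,155),.14),onz("top",(257,255),.12),onz("top",(341,209),.1))
for n,im in(("scene",s),("top",t)):
    i=im.astype(int);m=(i[...,2]>110)&(i[...,1]<55)&(i[...,0]<60)
    k,l,st,ce=cv2.connectedComponentsWithStats(m.astype(np.uint8))
    print(n,[(st[j],ce[j].round(1)) for j in range(1,k) if st[j][4]>4])
for n in("top","scene"):
    print(n,proj(n,[0.5,0.15,0.485]))
```

```text
[0.5791287 0.0463897 0.14     ] [0.2386727  0.24771212 0.12      ] [ 0.39732357 -0.03891106  0.1       ]
scene [(array([543, 104,   4,   7,  16], dtype=int32), array([544.7, 106.8])), (array([370, 176,   2,   6,   7], dtype=int32), array([370.4, 178.4])), (array([303, 182,   4,  11,  26], dtype=int32), array([304. , 186.3])), (array([371, 183,   2,   5,   5], dtype=int32), array([371.4, 185. ])), (array([375, 186,   3,   3,   5], dtype=int32), array([376.2, 187.2])), (array([368, 219,   3,   8,  20], dtype=int32), array([369.2, 222.7])), (array([585, 293,   4,   6,   8], dtype=int32), array([586.5, 295.2])), (array([350, 298,   4,   9,  30], dtype=int32), array([351.4, 302. ]))]
top [(array([334, 144,   4,   4,   8], dtype=int32), array([335.6, 145.5])), (array([263, 269,   4,   3,   6], dtype=int32), array([264.5, 270.3]))]
top [[287.06685741 152.84467152]]
scene [[286.51353688 149.26780732]]
```

View pics/c.png

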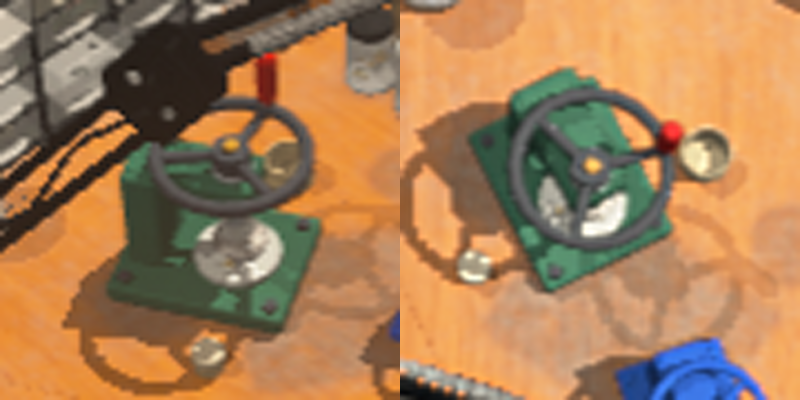

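The crops confirm it: the large green press, with hub at top (318.4,152.6) and scene (296.8,203.1). Its red handle is at top (336,145.4), with cups beside it and the lamp arm just in front.

Run:
```python
from h import *
H=onz("top",(318.4,152.6),.146); T=onz("top",(336.2,145.4),.188)
print("hub",H,"scene px",proj("scene",H),"handle",T,(T-H), np.hypot(*(T-H)[:2]),np.degrees(np.arctan2(*(T-H)[[1,0]])), proj("scene",T))
for uv in((240,193),):
    E=onz("top",uv,.485);print("elbow",E,proj("scene",E),"head",E+[-.15,-.41,.04])
o=bot.get_obs();M=R.from_quat(o["tool_rot"]).as_matrix();print(M.round(3));
c=bot.calibration("wrist");p=np.array(c["position"]);print("cam in tool",M.T@(p-o["eef_pos"]),(M.T@cal("wrist")[3]).round(2))
print(bot.tip_reach)
```

```text
hub [0.58616256 0.04193102 0.146     ] scene px [[297.38354295 202.34484243]] handle [ 0.60114537 -0.01520447  0.188     ] [ 0.01498281 -0.05713549  0.042     ] 0.059067321714536394 -75.30600707526077 [[305.33795115 183.07894989]]
elbow [0.3894825  0.27377787 0.485     ] [[282.09890529 190.1802856 ]] head [ 0.2394825  -0.13622213  0.525     ]
[[ 0.925  0.379  0.   ]
 [ 0.379 -0.925 -0.   ]
 [-0.     0.    -1.   ]]
cam in tool [ 0.08414256  0.00027652 -0.16555142] [[-0.   -0.94 -0.33]
 [ 1.   -0.    0.  ]
 [-0.   -0.33  0.94]]
0.008
```

{"method": "move_arm", "body": {
  "deltas": [
    [0, 0, 0, -40, 0, 0, 0],
    [0, 0, 0, -41, 0, 0, 0],
    [0, 0, 0, -41, 0, 0, 0],
    [0, 0, 0, -41, 0, 0, 0],
    [0, 0, 0, -41, 0, 0, 0],
    [0, 0, 0, -41, 0, 0, 0],
    [0, 0, 0, -41, 0, 0, 0],
    [0, 0, 0, -41, 0, 0, 0],
    [0, 0, 0, -41, 0, 0, 0],
    [0, 0, 0, -41, 0, 0, 0]
  ]
}}

```text
clock: 1.73
eef_pos: [0.1807, -0.4413, 0.5352]
tool_rot: [0.98, 0.193, 0.008, 0.041]
ft_force: [-0.5, 0.4, 0.6]
grip_width: -0.0001
grasp_force: 0.0
```

{"method": "move_arm", "body": {
  "deltas": [
    [0, 0, 0, -20, 0, 0, 0],
    [0, 0, 0, 0, 0, 0, 0]
  ]
}}

```text
clock: 1.9
eef_pos: [0.1782, -0.435, 0.5442]
tool_rot: [0.98, 0.193, 0.01, 0.05]
ft_force: [-0.2, -0.9, 0.6]
grip_width: -0.0001
grasp_force: 0.0
```

Run:
```python
from h import *
o=bot.get_obs();print(o["clock"],o["eef_pos"],np.round(o["joint_pos"],3),R.from_quat(o["tool_rot"]).as_matrix().round(3))
```

```text
1.9 [ 0.17817888 -0.43497829  0.54419987] [-1.182  0.261  0.942  2.15  -0.     1.571] [[ 0.925  0.377  0.039]
 [ 0.379 -0.921 -0.094]
 [-0.     0.102 -0.995]]
```

```bash
cat >> h.py <<'E'
def rot(yaw): # tool down, tool x at yaw (deg)
    a=np.radians(yaw); x=np.array([np.cos(a),np.sin(a),0]); z=np.array([0,0,-1.]); return R.from_matrix(np.c_[x,np.cross(z,x),z])
def rows(poses,p=None,r=None,g=0):
    """poses: list of (pos, Rotation) one per row; prints rounded rows from the measured pose"""
    o=bot.get_obs(); p=np.array(o["eef_pos"]) if p is None else p; r=R.from_quat(o["tool_rot"]) if r is None else r
    out=[]
    for P,Q in poses:
        t=np.clip(np.round(r.inv().apply(P-p)*1000,1),-41.7,41.7)
        w=np.clip(np.round((r.inv()*Q).as_rotvec(degrees=True),1),-7.1,7.1)
        out.append([g]+t.tolist()+w.tolist()); p=p+r.apply(t/1000); r=r*R.from_rotvec(w,degrees=True)
    print(str([[float(v)+0.0 for v in q] for q in out]).replace(".0,",",").replace(".0]","]"))
    return p,r
def line(P0,r0,P1,yaw1,n):
    s=np.linspace(0,1,n+1)[1:]; q=(r0.inv()*rot(yaw1)).as_rotvec()
    return [(P0+(P1-P0)*a,r0*R.from_rotvec(q*a)) for a in s]
E
python3 - <<'E'
from h import *
o=bot.get_obs();p=np.array(o["eef_pos"]);r=R.from_quat(o["tool_rot"])
p,r=rows(line(p,r,np.array([.42,-.30,.49]),40,8))
E
```

```text
[[0, 34.4, -4.8, 6.3, 0.7, 0.1, -2.2], [0, 34.5, -3.4, 6.4, 0.7, 0.1, -2.2], [0, 34.6, -2.1, 6.6, 0.8, 0.1, -2.2], [0, 34.6, -0.6, 6.6, 0.7, 0.2, -2.3], [0, 34.7, 0.9, 6.7, 0.7, 0.1, -2.2], [0, 34.5, 2.3, 6.7, 0.7, 0.1, -2.2], [0, 34.4, 3.7, 6.8, 0.8, 0.1, -2.2], [0, 34.3, 5.1, 6.8, 0.7, 0.1, -2.2]]
```

{"method": "move_arm", "body": {
  "deltas": [
    [0, 34.4, -4.8, 6.3, 0.7, 0.1, -2.2],
    [0, 34.5, -3.4, 6.4, 0.7, 0.1, -2.2],
    [0, 34.6, -2.1, 6.6, 0.8, 0.1, -2.2],
    [0, 34.6, -0.6, 6.6, 0.7, 0.2, -2.3],
    [0, 34.7, 0.9, 6.7, 0.7, 0.1, -2.2],
    [0, 34.5, 2.3, 6.7, 0.7, 0.1, -2.2],
    [0, 34.4, 3.7, 6.8, 0.8, 0.1, -2.2],
    [0, 34.3, 5.1, 6.8, 0.7, 0.1, -2.2]
  ]
}}

```text
clock: 2.57
eef_pos: [0.4214, -0.2995, 0.484]
tool_rot: [0.939, 0.343, -0.001, -0.004]
ft_force: [0.4, -0.2, 0.0]
grip_width: 0.0002
grasp_force: 0.0
```

Run:
```python
from h import *
o=bot.get_obs();p=np.array(o["eef_pos"]);r=R.from_quat(o["tool_rot"])
print(p,np.round(o["joint_pos"],3),o["ft_force"],r.as_matrix()[:,0])
for y in (140,-63): print(y); rows(line(p,r,np.array([.60,0,.45]),y,14 if y>0 else 15))
```

```text
[ 0.42144336 -0.29946021  0.48399966] [-0.62   0.407  0.977  2.149  0.003  1.822] [ 0.37811517 -0.19978443  0.00949385] [0.76486726 0.64418641 0.00139111]
140
[[0, 23.5, -8.1, 2.5, 0, 0, -7.1], [0, 24.4, -5.2, 2.6, 0, -0.1, -7.1], [0, 24.8, -2.1, 2.4, -0.1, 0, -7.1], [0, 24.9, 1, 2.5, 0, 0, -7.1], [0, 24.5, 4, 2.5, 0, -0.1, -7.1], [0, 23.9, 7.1, 2.5, 0, 0, -7.1], [0, 22.8, 9.9, 2.4, 0, 0, -7.1], [0, 21.5, 12.7, 2.4, -0.1, -0.1, -7.1], [0, 19.7, 15.3, 2.5, 0, 0, -7.1], [0, 17.6, 17.5, 2.4, 0, 0, -7.1], [0, 15.4, 19.6, 2.4, 0, -0.1, -7.1], [0, 12.8, 21.4, 2.4, 0, 0, -7.1], [0, 10.1, 22.8, 2.5, -0.1, 0, -7.1], [0, 7.2, 23.8, 2.4, 0, -0.1, -7.1]]
-63
[[0, 22, -7.6, 2.4, 0, 0, 6.9], [0, 20.9, -10.1, 2.3, -0.1, 0.1, 6.8], [0, 19.5, -12.6, 2.4, 0, 0, 6.9], [0, 17.9, -14.8, 2.4, 0, 0, 6.9], [0, 15.9, -16.9, 2.3, 0, 0, 6.9], [0, 13.9, -18.7, 2.4, -0.1, 0.1, 6.8], [0, 11.5, -20.1, 2.4, 0, 0, 6.9], [0, 9, -21.5, 2.4, 0, 0, 6.9], [0, 6.4, -22.3, 2.3, -0.1, 0, 6.9], [0, 3.6, -23, 2.3, 0, 0, 6.8], [0, 0.9, -23.2, 2.4, 0, 0.1, 6.9], [0, -1.9, -23.1, 2.3, 0, 0, 6.9], [0, -4.6, -22.8, 2.3, -0.1, 0, 6.9], [0, -7.4, -22, 2.3, 0, 0, 6.8], [0, -9.9, -21.1, 2.3, 0, 0.1, 6.9]]
```

{"method": "move_arm", "body": {
  "deltas": [
    [0, 23.5, -8.1, 2.5, 0, 0, -7.1],
    [0, 24.4, -5.2, 2.6, 0, -0.1, -7.1],
    [0, 24.8, -2.1, 2.4, -0.1, 0, -7.1],
    [0, 24.9, 1, 2.5, 0, 0, -7.1],
    [0, 24.5, 4, 2.5, 0, -0.1, -7.1],
    [0, 23.9, 7.1, 2.5, 0, 0, -7.1],
    [0, 22.8, 9.9, 2.4, 0, 0, -7.1],
    [0, 21.5, 12.7, 2.4, -0.1, -0.1, -7.1],
    [0, 19.7, 15.3, 2.5, 0, 0, -7.1],
    [0, 17.6, 17.5, 2.4, 0, 0, -7.1]
  ]
}}

```text
clock: 3.4
eef_pos: [0.5485, -0.0857, 0.4596]
tool_rot: [0.564, 0.826, -0.001, -0.001]
ft_force: [-0.1, -1.3, -0.2]
grip_width: 0.0
grasp_force: 0.0
```

Run:
```python
from h import *
o=bot.get_obs();p=np.array(o["eef_pos"]);r=R.from_quat(o["tool_rot"])
print(p,np.round(o["joint_pos"],3),o["ft_force"],r.as_matrix().round(3))
rows(line(p,r,np.array([.60,.02,.42]),181,10))
```

```text
[ 0.54851464 -0.08567111  0.45964487] [-0.155  0.473  1.011  2.112 -0.     1.043] [-0.12110692 -1.27394898 -0.24193116] [[-0.364  0.931 -0.003]
 [ 0.931  0.364  0.   ]
 [ 0.001 -0.003 -1.   ]]
[[0, 8, 8.7, 3.9, 0, 0, -7], [0, 6.8, 9.5, 4, 0, 0, -6.9], [0, 5.7, 10.3, 3.9, 0, -0.1, -7], [0, 4.3, 10.9, 4, 0, 0, -7], [0, 3, 11.4, 3.9, -0.1, 0, -6.9], [0, 1.6, 11.7, 4, 0, 0, -7], [0, 0.2, 11.7, 3.9, 0, 0, -7], [0, -1.3, 11.7, 4, 0, 0, -6.9], [0, -2.6, 11.5, 4, 0, 0, -7], [0, -4, 11, 3.9, 0, -0.1, -6.9]]
```

{"method": "move_arm", "body": {
  "deltas": [
    [0, 8, 8.7, 3.9, 0, 0, -7],
    [0, 6.8, 9.5, 4, 0, 0, -6.9],
    [0, 5.7, 10.3, 3.9, 0, -0.1, -7],
    [0, 4.3, 10.9, 4, 0, 0, -7],
    [0, 3, 11.4, 3.9, -0.1, 0, -6.9],
    [0, 1.6, 11.7, 4, 0, 0, -7],
    [0, 0.2, 11.7, 3.9, 0, 0, -7],
    [0, -1.3, 11.7, 4, 0, 0, -6.9],
    [0, -2.6, 11.5, 4, 0, 0, -7],
    [0, -4, 11, 3.9, 0, -0.1, -6.9]
  ]
}}

```text
clock: 4.23
eef_pos: [0.6005, 0.019, 0.4197]
tool_rot: [-0.008, 1.0, -0.0, 0.0]
ft_force: [0.7, -0.7, 0.0]
grip_width: -0.0004
grasp_force: 0.0
```

{"method": "move_arm", "body": {
  "deltas": [
    [0, 0, 0, 0, 0, 0, -7],
    [0, 0, 0, 0, 0, 0, -7],
    [0, 0, 0, 0, 0, 0, -7],
    [0, 0, 0, 0, 0, 0, -7],
    [0, 0, 0, 0, 0, 0, -7],
    [0, 0, 0, 0, 0, 0, -7],
    [0, 0, 0, 0, 0, 0, -7],
    [0, 0, 0, 0, 0, 0, -7],
    [0, 0, 0, 0, 0, 0, -7],
    [0, 0, 0, 0, 0, 0, -7]
  ]
}}

```text
clock: 5.07
eef_pos: [0.6002, 0.0185, 0.4199]
tool_rot: [-0.58, 0.814, -0.0, -0.0]
ft_force: [0.2, -0.1, 0.5]
grip_width: -0.0001
grasp_force: 0.0
```

{"method": "move_arm", "body": {
  "deltas": [
    [0, 0, 0, 0, 0, 0, -7],
    [0, 0, 0, 0, 0, 0, -7],
    [0, 0, 0, 0, 0, 0, -7],
    [0, 0, 0, 0, 0, 0, -7],
    [0, 0, 0, 0, 0, 0, -7],
    [0, 0, 0, 0, 0, 0, -7],
    [0, 0, 0, 0, 0, 0, -7],
    [0, 0, 0, 0, 0, 0, -7],
    [0, 0, 0, 0, 0, 0, -7],
    [0, 0, 0, 0, 0, 0, -7]
  ]
}}

```text
clock: 5.9
eef_pos: [0.6002, 0.0185, 0.4199]
tool_rot: [0.942, -0.334, 0.0, 0.0]
ft_force: [0.8, 0.4, -0.3]
grip_width: 0.0
grasp_force: 0.0
```

Run:
```python
from h import *
o=bot.get_obs();p=np.array(o["eef_pos"]);r=R.from_quat(o["tool_rot"])
print(o["clock"],p,np.round(o["joint_pos"],3),o["ft_force"],r.as_matrix().round(3))
H=np.array([.5862,.0419,.146]);T=np.array([.6015,-.016,.188])
w=bot.camera("wrist");cv2.imwrite("pics/w1.png",w)
print(proj("wrist",[H,T]))
for q in("crank_handle","press_wheel"):print(q,[(x["conf"],x["rect"]) for x in bot.outline_of(q,"wrist")])
```

```text
5.9 [0.6002326  0.0184968  0.41992373] [ 3.100e-02  5.440e-01  1.016e+00  2.042e+00 -1.000e-03 -2.429e+00] [ 0.81235316  0.4282149  -0.33906699] [[ 0.776 -0.63   0.   ]
 [-0.63  -0.776 -0.001]
 [ 0.001  0.    -1.   ]]
[[315.29863594 168.5970417 ]
 [344.40453117 137.36449751]]
crank_handle [(0.57, [462.2, 233.3, 12.8, 13.2]), (0.52, [335.0, 125.8, 14.0, 16.6])]
press_wheel [(0.83, [265.9, 119.0, 97.0, 91.6]), (0.83, [407.5, 188.4, 69.7, 56.4]), (0.45, [324.9, 367.5, 5.4, 12.0])]
```

View pics/w1.png

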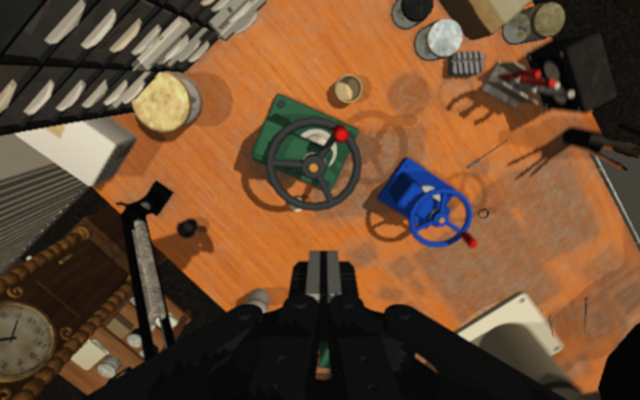

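The wrist view shows the hub at about (313,168) and the red handle at (341,134), close to the predicted (315,169) and (344,137). Next I refine both from this picture and plan the approach.

Run:
```python
from h import *
w=cv2.imread("pics/w1.png").astype(int);m=(w[...,2]>110)&(w[...,1]<70)&(w[...,0]<70);m[:,400:]=0;m[180:]=0
v,u=np.nonzero(m);print(len(u),u.mean(),v.mean(),u.min(),u.max(),v.min(),v.max())
# rim ellipse: dark rim fit with hub via rim outline
g=w.copy().astype(np.uint8);hsv=cv2.cvtColor(g,cv2.COLOR_BGR2HSV)
y=(hsv[...,0]>12)&(hsv[...,0]<30)&(hsv[...,1]>120)&(hsv[...,2]>150);y[:160]=0;y[176:]=0;y[:,:305]=0;y[:,322:]=0
vv,uu=np.nonzero(y);print("hub",len(uu),uu.mean(),vv.mean())
H=onz("wrist",(uu.mean(),vv.mean()),.146);T=onz("wrist",(u.mean(),v.mean()),.180)
print(H,T,np.hypot(*(T-H)[:2]),np.degrees(np.arctan2(*(T-H)[[1,0]])))
o=bot.get_obs();p=np.array(o["eef_pos"]);r=R.from_quat(o["tool_rot"])
rows(line(p,r,np.array([.636,.012,.39]),354,5))
```

```text
231 295.6709956709957 134.4848484848485 110 347 89 179
hub 51 313.2156862745098 167.31372549019608
[0.58975916 0.04315309 0.146     ] [0.63982703 0.02719971 0.18      ] 0.052548094462514114 -17.673700552972043
[[0, 6.3, -3.6, 6.1, 0, 0, -6.7], [0, 6.7, -2.7, 6.1, 0, 0, -6.7], [0, 7, -2, 6.1, 0, 0, -6.7], [0, 7.2, -1.2, 6.1, 0, -0.1, -6.8], [0, 7.3, -0.3, 6, 0, 0, -6.7]]
```

Run:
```python
from h import *
w=cv2.imread("pics/w1.png").astype(int);m=(w[...,2]>110)&(w[...,1]<70)&(w[...,0]<70);m[:,:328]=0;m[:,360:]=0;m[160:]=0;m[:115]=0
v,u=np.nonzero(m);print(len(u),u.mean(),v.mean(),u.min(),u.max(),v.min(),v.max())
H=np.array([.5898,.0432,.146]);T=onz("wrist",(u.mean(),v.mean()),.182)
print(T,np.hypot(*(T-H)[:2]),np.degrees(np.arctan2(*(T-H)[[1,0]])))
```

```text
145 341.24827586206897 134.2 335 347 127 141
[ 0.60555582 -0.01514284  0.182     ] 0.060432873582380114 -74.88744867982744
```

{"method": "move_arm", "body": {
  "deltas": [
    [0, 6.3, -3.6, 6.1, 0, 0, -6.7],
    [0, 6.7, -2.7, 6.1, 0, 0, -6.7],
    [0, 7, -2, 6.1, 0, 0, -6.7],
    [0, 7.2, -1.2, 6.1, 0, -0.1, -6.8],
    [0, 7.3, -0.3, 6, 0, 0, -6.7]
  ]
}}

```text
clock: 6.47
eef_pos: [0.6364, 0.0121, 0.3905]
tool_rot: [0.999, -0.049, 0.0, 0.0]
ft_force: [-1.0, -0.2, -0.5]
grip_width: -0.0001
grasp_force: 0.0
```

{"method": "move_arm", "body": {
  "deltas": [
    [0, 4, -2, 35, 0, 0, 0],
    [0, 2, -2, 40, 0, 0, 0],
    [0, 0, 0, 40, 0, 0, 0],
    [0, 0, 0, 40, 0, 0, 0],
    [0, 0, 0, 35, 0, 0, 0],
    [0, 0, 0, 24, 0, 0, 0],
    [0, 0, 0, 10, 0, 0, 0],
    [0, 0, 0, 0, 0, 0, 0]
  ]
}}

```text
clock: 7.13
eef_pos: [0.6406, 0.0154, 0.1638]
tool_rot: [0.999, -0.052, -0.003, 0.0]
ft_force: [-0.2, 0.4, -0.4]
grip_width: -0.0001
grasp_force: 0.0
```

Run:
```python
from h import *
o=bot.get_obs();p=np.array(o["eef_pos"]);r=R.from_quat(o["tool_rot"])
print(o["clock"],p,np.round(o["joint_pos"],3),o["ft_force"])
w=bot.camera("wrist");cv2.imwrite("pics/w2.png",w)
t=bot.camera("scene")
cv2.imwrite("pics/v2.png",np.hstack([cv2.resize(w,(640,400)),cv2.resize(t[170:270,260:300],(160,400))]))
print(proj("wrist",[[.589,.043,.146],[.6045,-.015,.19]]))
```

```text
7.1333 [0.64064441 0.0153689  0.16381136] [ 0.024  0.55   0.35   1.376 -0.    -3.014] [-0.22518302  0.35494604 -0.38013156]
[[289.5557431  306.1335818 ]
 [387.47956135 324.23800784]]
```

View pics/v2.png

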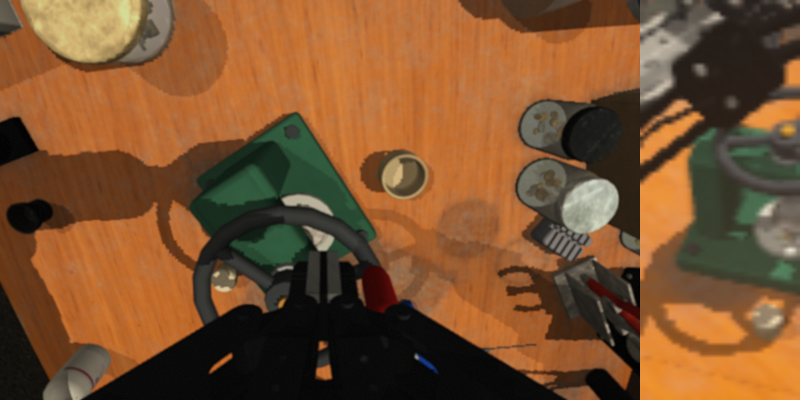

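The picture shows the shut fingers at (320,270), down beside the red handle at (378,290) and clear of it. The rim and cups are free. Now I plan the orbit.

```bash
cat >> h.py <<'E'
HUB=np.array([.589,.043])
def orb(phi): # pushing pose for handle angle phi (deg), -x face behind the handle
    yaw=-6+(phi+75)*340/360; a=np.radians(phi); b=np.radians(yaw)
    q=HUB+.060*np.array([np.cos(a),np.sin(a)])+.020*np.array([np.cos(b),np.sin(b)])
    return np.array([q[0],q[1],.165]),rot(yaw)
def stat():
    o=bot.get_obs(); print(round(o["clock"],2),o["eef_pos"],np.round(o["joint_pos"],2),np.round(o["ft_force"],1))
E
python3 - <<'E'
from h import *
p,r=rows([(np.array([.634,-.005,.165]),rot(-6)),(np.array([.629,-.017,.165]),rot(-6))]+[orb(f) for f in (-75,-79,-84,-90,-97,-104,-111,-118)])
for k in range(4): p,r=rows([orb(-118-70*k-7*j) for j in range(1,11)],p,r)
E
```

```text
[[0, -7.5, 21.3, 3.7, 0, -0.2, 0.1], [0, -3.7, 12.5, 0, 0, 0, 0], [0, -4.6, 0.5, 0, 0, 0, 0], [0, -4, 2.7, 0, 0, 0, 3.8], [0, -5, 3.3, 0, 0, 0, 4.7], [0, -6.1, 3.8, 0, 0, 0, 5.7], [0, -7.2, 4.4, 0, 0, 0, 6.6], [0, -7.1, 4.4, 0, 0, 0, 6.6], [0, -7.2, 4.3, 0, 0, 0, 6.6], [0, -7.2, 4.3, 0, 0, 0, 6.6]]
[[0, -7.2, 4.2, 0, 0, 0, 6.7], [0, -7.2, 4.1, 0, 0, 0, 6.6], [0, -7.3, 4.2, 0, 0, 0, 6.6], [0, -7.2, 4, 0, 0, 0, 6.6], [0, -7.3, 4.1, 0, 0, 0, 6.6], [0, -7.2, 3.9, 0, 0, 0, 6.6], [0, -7.3, 4, 0, 0, 0, 6.6], [0, -7.3, 3.8, 0, 0, 0, 6.6], [0, -7.3, 3.8, 0, 0, 0, 6.6], [0, -7.3, 3.8, 0, 0, 0, 6.7]]
[[0, -7.3, 3.8, 0, 0, 0, 6.6], [0, -7.3, 3.6, 0, 0, 0, 6.6], [0, -7.4, 3.7, 0, 0, 0, 6.6], [0, -7.3, 3.6, 0, 0, 0, 6.6], [0, -7.4, 3.5, 0, 0, 0, 6.6], [0, -7.3, 3.5, 0, 0, 0, 6.6], [0, -7.4, 3.4, 0, 0, 0, 6.6], [0, -7.4, 3.4, 0, 0, 0, 6.6], [0, -7.4, 3.3, 0, 0, 0, 6.7], [0, -7.4, 3.3, 0, 0, 0, 6.6]]
[[0, -7.4, 3.3, 0, 0, 0, 6.6], [0, -7.4, 3.1, 0, 0, 0, 6.6], [0, -7.4, 3.2, 0, 0, 0, 6.6], [0, -7.4, 3.1, 0, 0, 0, 6.6], [0, -7.4, 3, 0, 0, 0, 6.6], [0, -7.4, 3, 0, 0, 0, 6.6], [0, -7.5, 2.9, 0, 0, 0, 6.6], [0, -7.4, 2.9, 0, 0, 0, 6.7], [0, -7.4, 2.9, 0, 0, 0, 6.6], [0, -7.5, 2.8, 0, 0, 0, 6.6]]
[[0, -7.4, 2.7, 0, 0, 0, 6.6], [0, -7.5, 2.7, 0, 0, 0, 6.6], [0, -7.4, 2.7, 0, 0, 0, 6.6], [0, -7.5, 2.6, 0, 0, 0, 6.6], [0, -7.4, 2.5, 0, 0, 0, 6.6], [0, -7.5, 2.5, 0, 0, 0, 6.6], [0, -7.5, 2.4, 0, 0, 0, 6.7], [0, -7.4, 2.4, 0, 0, 0, 6.6], [0, -7.5, 2.4, 0, 0, 0, 6.6], [0, -7.4, 2.3, 0, 0, 0, 6.6]]
```

{"method": "move_arm", "body": {
  "deltas": [
    [0, -7.5, 21.3, 1.5, 0, 0, 0],
    [0, -3.7, 12.5, 0, 0, 0, 0],
    [0, -4.6, 0.5, 0, 0, 0, 0],
    [0, -4, 2.7, 0, 0, 0, 3.8],
    [0, -5, 3.3, 0, 0, 0, 4.7],
    [0, -6.1, 3.8, 0, 0, 0, 5.7],
    [0, -7.2, 4.4, 0, 0, 0, 6.6],
    [0, -7.1, 4.4, 0, 0, 0, 6.6],
    [0, -7.2, 4.3, 0, 0, 0, 6.6],
    [0, -7.2, 4.3, 0, 0, 0, 6.6]
  ]
}}

```text
clock: 8.07
eef_pos: [0.5759, -0.0254, 0.1686]
tool_rot: [0.918, -0.397, 0.004, -0.001]
ft_force: [2.2, -2.2, 1.7]
grip_width: 0.0001
grasp_force: 1.1
```

Run:
```python
from h import *
stat(); print(orb(-118)[0])
w=bot.camera("wrist");t=bot.camera("top")
cv2.imwrite("pics/v3.png",np.hstack([cv2.resize(w[150:400,170:470],(480,400)),cv2.resize(t[120:200,280:344],(320,400))]))
a=np.radians(-118);print(proj("wrist",[[.589+.06*np.cos(a),.043+.06*np.sin(a),.19]]),proj("top",[[.589+.06*np.cos(a),.043+.06*np.sin(a),.19]]))
stat()
```

```text
8.07 [ 0.57591491 -0.02535099  0.16861498] [-0.04  0.4   0.13  1.29 -0.   -2.37] [ 2.2 -2.2  1.7]
[ 0.57457064 -0.02451101  0.165     ]
[[321.13014588 300.6455974 ]] [[334.8316297  156.96095458]]
8.17 [ 0.5745552  -0.02487677  0.16846303] [-0.04  0.4   0.13  1.29 -0.   -2.37] [-0.1 -1.1  2.5]
```

View pics/v3.png

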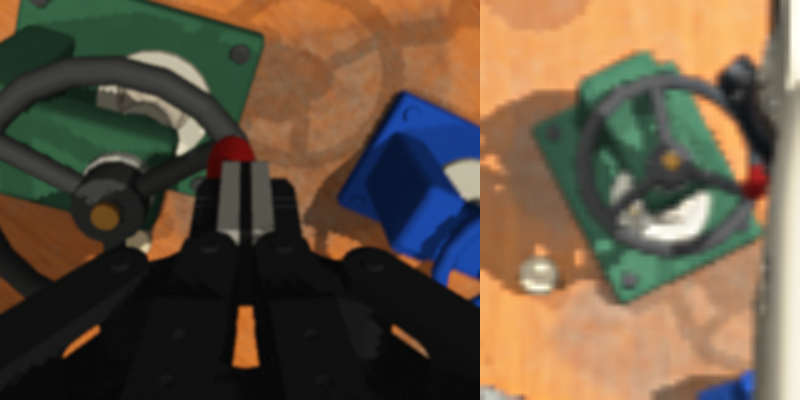

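The wheel turns: the handle is at about top (335,156), within 1 px of the planned angle of -118°, and sits centred on the finger sides. I continue.

{"method": "move_arm", "body": {
  "deltas": [
    [0, -7.2, 4.2, 1, 0, 0, 6.7],
    [0, -7.2, 4.1, 1, 0, 0, 6.6],
    [0, -7.3, 4.2, 0, 0, 0, 6.6],
    [0, -7.2, 4, 0, 0, 0, 6.6],
    [0, -7.3, 4.1, 0, 0, 0, 6.6],
    [0, -7.2, 3.9, 0, 0, 0, 6.6],
    [0, -7.3, 4, 0, 0, 0, 6.6],
    [0, -7.3, 3.8, 0, 0, 0, 6.6],
    [0, -7.3, 3.8, 0, 0, 0, 6.6],
    [0, -7.3, 3.8, 0, 0, 0, 6.7]
  ]
}}

```text
clock: 9.0
eef_pos: [0.5222, 0.0322, 0.1676]
tool_rot: [-0.553, 0.833, -0.002, 0.003]
ft_force: [-4.5, -2.3, 14.7]
grip_width: 0.0
grasp_force: 6.5
```

Run:
```python
from h import *
stat(); print(orb(-188)[0])
p,r=rows([orb(-188-7*j) for j in range(1,11)])
```

```text
9.0 [0.52220118 0.03221786 0.16759128] [ 0.06  0.3  -0.02  1.24 -0.   -1.11] [-4.5 -2.3 14.7]
[0.52185864 0.03290262 0.165     ]
[[0, -7.8, 4.3, 2.6, -0.4, 0.1, 6.5], [0, -7.3, 3.7, 0, 0, 0, 6.6], [0, -7.4, 3.6, 0, 0, 0, 6.6], [0, -7.3, 3.6, 0, 0, 0, 6.7], [0, -7.4, 3.6, 0, 0, 0, 6.6], [0, -7.3, 3.4, 0, 0, 0, 6.6], [0, -7.4, 3.5, 0, 0, 0, 6.6], [0, -7.4, 3.4, 0, 0, 0, 6.6], [0, -7.4, 3.3, 0, 0, 0, 6.6], [0, -7.4, 3.3, 0, 0, 0, 6.6]]
```

Upward force is 14.7 N, so something in the fingers' structure is bearing on the handle. I raise the tool a few mm and continue.

{"method": "move_arm", "body": {
  "deltas": [
    [0, 0, 0, -5, 0, 0, 0],
    [0, 0, 0, -3, 0, 0, 0],
    [0, 0, 0, 0, 0, 0, 0]
  ]
}}

```text
clock: 9.25
eef_pos: [0.5222, 0.0328, 0.1731]
tool_rot: [-0.556, 0.831, -0.001, 0.002]
ft_force: [-0.1, -0.3, -0.5]
grip_width: 0.0005
grasp_force: 0.0
```

Run:
```python
from h import *
stat()
o=bot.get_obs();p=np.array(o["eef_pos"]);p[2]=.165
p,r=rows([orb(-188-7*j) for j in range(1,11)],p)
```

```text
9.25 [0.52219004 0.03279001 0.17314969] [ 0.06  0.3  -0.01  1.26  0.   -1.12] [-0.1 -0.3 -0.5]
[[0, -7.3, 4, 0, -0.2, 0.1, 6.9], [0, -7.3, 3.7, 0, 0, 0, 6.6], [0, -7.4, 3.7, 0, 0, 0, 6.6], [0, -7.3, 3.5, 0, 0, 0.1, 6.6], [0, -7.4, 3.6, 0, 0, 0, 6.6], [0, -7.3, 3.4, 0, 0, 0, 6.6], [0, -7.4, 3.5, 0, 0, 0, 6.7], [0, -7.4, 3.4, 0, 0, 0, 6.6], [0, -7.4, 3.3, 0, -0.1, 0, 6.6], [0, -7.4, 3.3, 0, 0, 0, 6.6]]
```

{"method": "move_arm", "body": {
  "deltas": [
    [0, -7.3, 4, 0, -0.2, 0.1, 6.9],
    [0, -7.3, 3.7, 0, 0, 0, 6.6],
    [0, -7.4, 3.7, 0, 0, 0, 6.6],
    [0, -7.3, 3.5, 0, 0, 0, 6.6],
    [0, -7.4, 3.6, 0, 0, 0, 6.6],
    [0, -7.3, 3.4, 0, 0, 0, 6.6],
    [0, -7.4, 3.5, 0, 0, 0, 6.6],
    [0, -7.4, 3.4, 0, 0, 0, 6.6],
    [0, -7.4, 3.3, 0, 0, 0, 6.6],
    [0, -7.4, 3.3, 0, 0, 0, 6.6]
  ]
}}

```text
clock: 10.08
eef_pos: [0.556, 0.1012, 0.1714]
tool_rot: [-0.008, 1.0, 0.0, -0.001]
ft_force: [-0.1, -1.0, 0.1]
grip_width: -0.0002
grasp_force: 0.0
```

Run:
```python
from h import *
stat(); print(orb(-258)[0])
w=bot.camera("wrist");t=bot.camera("top")
cv2.imwrite("pics/v4.png",np.hstack([cv2.resize(w[150:400,170:470],(480,400)),cv2.resize(t[120:200,280:344],(320,400))]))
a=np.radians(-258);print(proj("wrist",[[.589+.06*np.cos(a),.043+.06*np.sin(a),.19]]),proj("top",[[.589+.06*np.cos(a),.043+.06*np.sin(a),.19]]))
o=bot.get_obs();p=np.array(o["eef_pos"]);p[2]=.165
p,r=rows([orb(-258-7*j) for j in range(1,11)],p)
```

```text
10.08 [0.55599549 0.10121415 0.17135877] [0.18 0.39 0.12 1.3  0.   0.16] [-0.1 -1.   0.1]
[0.55652944 0.10128164 0.165     ]
[[324.31943513 297.25791034]] [[301.40825793 152.02706011]]
[[0, -7.4, 3.2, 0, 0, -0.1, 6.7], [0, -7.4, 3.1, 0, 0, 0, 6.6], [0, -7.4, 3.2, 0, 0, 0, 6.6], [0, -7.4, 3.1, 0, 0, 0, 6.6], [0, -7.4, 3, 0, 0, 0, 6.6], [0, -7.4, 3, 0, 0, 0, 6.6], [0, -7.5, 2.9, 0, 0, 0, 6.6], [0, -7.4, 2.9, 0, 0, 0, 6.6], [0, -7.4, 2.9, 0, 0, 0, 6.7], [0, -7.5, 2.8, 0, 0, 0, 6.6]]
```

View pics/v4.png

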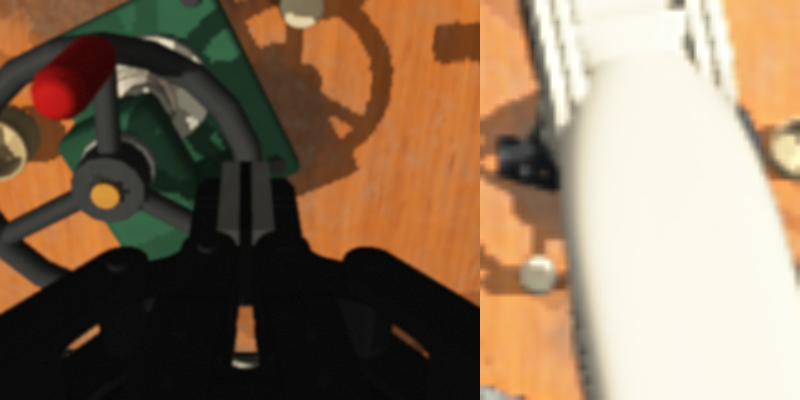

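The red handle is now away from the fingers, with its foot near crop (100,55) and its top at (60,90). Next I measure its angle.

Run:
```python
from h import *
f=.625 # crop scale px
foot=(170+100*f,150+50*f); hub=(170+106*f,150+195*f); top=(170+60*f,150+92*f)
H=onz("wrist",hub,.146);F=onz("wrist",foot,.142);T=onz("wrist",top,.19)
print(H);[print(X,np.hypot(*(X[:2]-HUB)),np.degrees(np.arctan2(X[1]-HUB[1],X[0]-HUB[0]))) for X in(F,T)]
```

```text
[0.58970646 0.04474095 0.146     ]
[0.52951759 0.04542929 0.142     ] 0.059531998568098585 177.66131147952836
[0.52833901 0.04602562 0.19      ] 0.060736402122583036 177.1445960800883
```

Run:
```python
from h import *
o=bot.get_obs();p=np.array(o["eef_pos"]);r=R.from_quat(o["tool_rot"])
for k in(-.011,0,.008,.016,.024): print(k,proj("wrist",[p+r.apply([0,0,k])]).round(1),proj("wrist",[p+r.apply([-.011,0,k]),p+r.apply([.011,0,k])]).round(1).tolist())
stat()
```

```text
-0.011 [[324.5 255.5]] [[324.5, 274.0], [324.5, 236.2]]
0 [[324.4 245.7]] [[324.4, 263.4], [324.4, 227.3]]
0.008 [[324.4 239.2]] [[324.4, 256.3], [324.4, 221.4]]
0.016 [[324.3 233.2]] [[324.3, 249.8], [324.4, 216.0]]
0.024 [[324.3 227.7]] [[324.3, 243.8], [324.3, 211.0]]
10.18 [0.55657243 0.10135286 0.17116818] [0.18 0.39 0.12 1.3  0.   0.16] [-0.8  0.7 -0.8]
```

The handle stayed at -182.5°, and the picture puts the real fingertip higher than assumed, at or behind the TCP. So the tips slid over the rounded top. I'll go back over the handle, come down behind it, and push with the TCP about 15 mm lower.

Run:
```python
from h import *
o=bot.get_obs();p=np.array(o["eef_pos"]);r=R.from_quat(o["tool_rot"])
b=orb(-181);B=b[0]+b[1].apply([.026,0,0]);B[2]=.241;yaw=-6-106*340/360
print(B,np.linalg.norm(B[:2]-p[:2]))
U=p.copy();U[2]=.241
p,r=rows([(p+(U-p)/2,r),(U,r)]+line(U,r,B,yaw,11))
```

```text
[ 5.16244094e-01 -1.46222069e-04  2.41000000e-01] 0.1092173950061654
[[0, 0.1, 0, -34.9, 0, 0, 0], [0, 0, 0, -34.9, 0, 0, 0], [0, 3.9, -9.1, 0, 0, 0, -6.6], [0, 4.9, -8.7, 0, 0, 0, -6.6], [0, 5.8, -8, 0, 0, 0, -6.6], [0, 6.7, -7.3, 0, 0, 0, -6.6], [0, 7.6, -6.5, 0, 0, 0, -6.6], [0, 8.2, -5.5, 0, 0, 0, -6.6], [0, 8.8, -4.6, 0, 0.1, 0, -6.6], [0, 9.3, -3.6, 0, 0, 0, -6.7], [0, 9.6, -2.4, 0, 0, -0.1, -6.6], [0, 9.8, -1.3, 0, 0, 0, -6.6], [0, 10, -0.2, 0, 0, 0, -6.6]]
```

{"method": "move_arm", "body": {
  "deltas": [
    [0, 0, 0, -35, 0, 0, 0],
    [0, 0, 0, -35, 0, 0, 0],
    [0, 3.9, -9.1, 0, 0, 0, -6.6],
    [0, 4.9, -8.7, 0, 0, 0, -6.6],
    [0, 5.8, -8, 0, 0, 0, -6.6],
    [0, 6.7, -7.3, 0, 0, 0, -6.6],
    [0, 7.6, -6.5, 0, 0, 0, -6.6],
    [0, 8.2, -5.5, 0, 0, 0, -6.6],
    [0, 8.8, -4.6, 0, 0, 0, -6.6],
    [0, 9.3, -3.6, 0, 0, 0, -6.7]
  ]
}}

```text
clock: 11.02
eef_pos: [0.5256, 0.0264, 0.2417]
tool_rot: [-0.458, 0.889, 0.0, -0.001]
ft_force: [1.0, 0.5, -0.1]
grip_width: 0.0001
grasp_force: 0.0
```

{"method": "move_arm", "body": {
  "deltas": [
    [0, 9.6, -2.4, 0, 0, 0, -6.6],
    [0, 9.8, -1.3, 0, 0, 0, -6.6],
    [0, 10, -0.2, 0, 0, 0, -6.6],
    [0, 0, 0, 0, 0, 0, 0]
  ]
}}

```text
clock: 11.35
eef_pos: [0.5142, -0.0021, 0.2418]
tool_rot: [-0.602, 0.799, 0.0, -0.001]
ft_force: [-0.6, -0.3, 0.7]
grip_width: 0.0003
grasp_force: 0.0
```

Run:
```python
from h import *
stat()
w=bot.camera("wrist");cv2.imwrite("pics/w5.png",w)
a=np.radians(-182.5);P=[[.589+.06*np.cos(a),.043+.06*np.sin(a),z] for z in(.14,.19)]+[[.589,.043,.146]]
print(proj("wrist",P))
```

```text
11.35 [ 0.51420324 -0.00209652  0.24184481] [-0.    0.26  0.12  1.43 -0.   -1.29] [-0.6 -0.3  0.7]
[[322.11999683 242.94590597]
 [322.0490369  273.40963695]
 [255.83085351 260.70483279]]
```

View pics/w5.png

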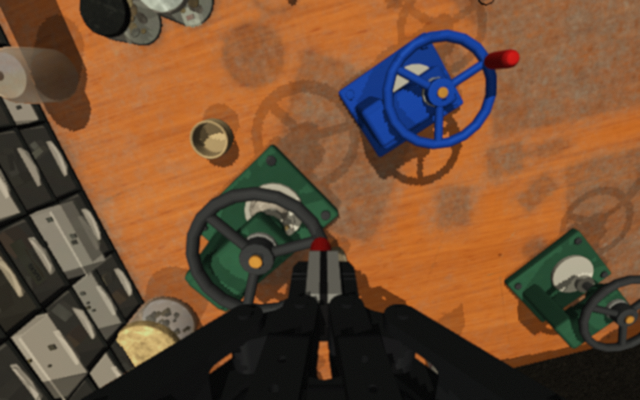

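The wrist view shows the handle foot at (319,244), as predicted for -182.5°, with the fingers on its near side and clear of it. I descend.

{"method": "move_arm", "body": {
  "deltas": [
    [0, 0, 0, 35, 0, 0, 0],
    [0, 0, 0, 30, 0, 0, 0],
    [0, 0, 0, 19, 0, 0, 0],
    [0, 0, 0, 6, 0, 0, 0],
    [0, 0, 0, 0, 0, 0, 0]
  ]
}}

```text
clock: 11.82
eef_pos: [0.5137, -0.0001, 0.1501]
tool_rot: [-0.6, 0.8, 0.002, -0.002]
ft_force: [0.6, -0.7, 1.0]
grip_width: -0.0003
grasp_force: 0.0
```

```bash
sed -i 's/,\.165\]),rot(yaw)/,.152]),rot(yaw)/' h.py
python3 - <<'E'
from h import *
stat()
o=bot.get_obs();p=np.array(o["eef_pos"]);p[2]=.152
p,r=rows([(orb(-181)[0]+orb(-181)[1].apply([.010,0,0]),orb(-181)[1]),orb(-181)]+[orb(-181-6*j) for j in range(1,9)],p)
E
```

```text
11.82 [ 5.13687696e-01 -5.80270644e-05  1.50129234e-01] [-0.    0.3  -0.06  1.21  0.   -1.29] [ 0.6 -0.7  1. ]
[[0, -16.6, -2.5, 0, 0.3, -0.1, -0.1], [0, -10, 0, 0, 0, 0, 0], [0, -6.3, 3.3, 0, 0, 0, 5.7], [0, -6.2, 3.3, 0, 0, 0, 5.6], [0, -6.3, 3.2, 0, 0, 0, 5.7], [0, -6.2, 3.2, 0, 0, 0, 5.7], [0, -6.3, 3.2, 0, 0, 0, 5.6], [0, -6.3, 3.1, 0, 0, 0, 5.7], [0, -6.3, 3, 0, 0, 0, 5.7], [0, -6.2, 3.1, 0, 0, 0, 5.6]]
```

{"method": "move_arm", "body": {
  "deltas": [
    [0, -16.6, -2.5, -1, 0.3, 0, 0],
    [0, -10, 0, 0, 0, 0, 0],
    [0, -6.3, 3.3, 0, 0, 0, 5.7],
    [0, -6.2, 3.3, 0, 0, 0, 5.6],
    [0, -6.3, 3.2, 0, 0, 0, 5.7],
    [0, -6.2, 3.2, 0, 0, 0, 5.7],
    [0, -6.3, 3.2, 0, 0, 0, 5.6],
    [0, -6.3, 3.1, 0, 0, 0, 5.7]
  ]
}}

```text
clock: 12.48
eef_pos: [0.5276, 0.0663, 0.1546]
tool_rot: [-0.338, 0.941, -0.002, 0.002]
ft_force: [-1.1, -1.4, 1.5]
grip_width: 0.0
grasp_force: 1.2
```

Run:
```python
from h import *
stat();print(orb(-217)[0])
o=bot.get_obs();p=np.array(o["eef_pos"]);p[2]=.152
w=bot.camera("wrist");s=bot.camera("scene")
cv2.imwrite("pics/v6.png",np.hstack([cv2.resize(w[150:400,170:470],(400,400)),cv2.resize(s[170:250,260:340],(400,400),interpolation=cv2.INTER_CUBIC)]))
for a in(-182.5,-217):
    a=np.radians(a);P=[[.589+.06*np.cos(a),.043+.06*np.sin(a),z] for z in(.14,.19)];print(proj("wrist",P).tolist(),proj("scene",P).tolist())
p,r=rows([orb(-217-6*j) for j in range(1,11)],p)
```

```text
12.48 [0.52755785 0.0663226  0.15458168] [ 0.13  0.33 -0.02  1.22 -0.   -0.56] [-1.1 -1.4  1.5]
[0.52573608 0.06628288 0.152     ]
[[294.1697937226449, 213.86310141657697], [284.25831568637045, 256.95720643453546]] [[308.6787322953681, 212.02313938402762], [308.23421458482386, 201.4581063258475]]
[[325.40857130196844, 261.0152939250349], [325.4989738721001, 315.20419424562715]] [[299.24132438500686, 215.58787175119784], [298.5850595357658, 205.02576116780338]]
[[0, -4.9, 4.2, 0, -0.3, 0.3, 5.7], [0, -6.2, 3.1, 0, 0, -0.1, 5.6], [0, -6.3, 3, 0, 0, 0, 5.7], [0, -6.3, 2.9, 0, 0, 0, 5.7], [0, -6.3, 3, 0, 0, 0, 5.6], [0, -6.4, 2.9, 0, 0, 0, 5.7], [0, -6.3, 2.8, 0, 0, 0, 5.7], [0, -6.3, 2.8, 0, 0.1, 0, 5.6], [0, -6.3, 2.8, 0, 0, 0, 5.7], [0, -6.3, 2.8, 0, 0, 0, 5.7]]
```

View pics/v6.png

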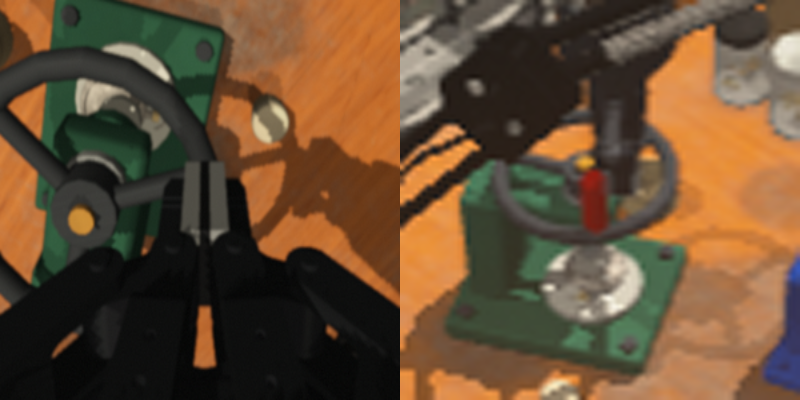

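The scene crop shows the handle at (594,200), i.e. scene px (299,210). That matches the planned -217°, with the fingers still behind it and well overlapped. I continue.

{"method": "move_arm", "body": {
  "deltas": [
    [0, -5.5, 3.7, 1.5, 0, 0, 5.7],
    [0, -6.2, 3.1, 0, 0, 0, 5.6],
    [0, -6.3, 3, 0, 0, 0, 5.7],
    [0, -6.3, 2.9, 0, 0, 0, 5.7],
    [0, -6.3, 3, 0, 0, 0, 5.6],
    [0, -6.4, 2.9, 0, 0, 0, 5.7],
    [0, -6.3, 2.8, 0, 0, 0, 5.7],
    [0, -6.3, 2.8, 0, 0, 0, 5.6],
    [0, -6.3, 2.8, 0, 0, 0, 5.7],
    [0, -6.3, 2.8, 0, 0, 0, 5.7]
  ]
}}

```text
clock: 13.42
eef_pos: [0.5776, 0.1086, 0.1525]
tool_rot: [0.148, 0.989, -0.0, 0.002]
ft_force: [-2.0, -0.3, 0.8]
grip_width: 0.0
grasp_force: 1.2
```

```bash
cat >> h.py <<'E'
def red(name,guess):
    im=bot.camera(name).astype(int); m=(im[...,2]>90)&(im[...,1]<50)&(im[...,0]<55)
    k,l,st,ce=cv2.connectedComponentsWithStats(m.astype(np.uint8))
    f=lambda ph:[[*(HUB+.06*np.array([np.cos(np.radians(ph)),np.sin(np.radians(ph))])),z] for z in(.142,.166,.19)]
    g=proj(name,f(guess)); print(name,"pred",g.round(0).tolist())
    for j in range(1,k):
        if st[j][4]>3 and np.linalg.norm(ce[j]-g[1])<60: print(" blob",st[j].tolist(),ce[j].round(1))
E
python3 - <<'E'
from h import *
stat();print(orb(-277)[0])
o=bot.get_obs();p=np.array(o["eef_pos"]);p[2]=.152;q=R.from_quat(o["tool_rot"])
red("scene",-277);red("wrist",-277)
p,r=rows([orb(-277-6*j) for j in range(1,11)],p,q)
E
```

```text
13.42 [0.57761449 0.10855252 0.15245998] [ 0.19  0.44  0.14  1.27 -0.    0.48] [-2.  -0.3  0.8]
[0.57716353 0.10832598 0.152     ]
scene pred [[283.0, 211.0], [282.0, 206.0], [282.0, 201.0]]
 blob [280, 207, 5, 6, 16] [282.1 209.6]
wrist pred [[324.0, 265.0], [324.0, 289.0], [324.0, 319.0]]
[[0, -6, 2.4, 0, 0, 0.2, 5.5], [0, -6.3, 2.7, 0, 0, 0, 5.6], [0, -6.3, 2.6, 0, 0, 0, 5.7], [0, -6.4, 2.6, 0, 0, 0, 5.7], [0, -6.3, 2.6, 0, 0, 0, 5.6], [0, -6.4, 2.5, 0, 0, 0, 5.7], [0, -6.3, 2.5, 0, 0, 0, 5.7], [0, -6.4, 2.5, 0, 0, 0, 5.6], [0, -6.4, 2.4, 0, 0, 0, 5.7], [0, -6.3, 2.4, 0, 0, 0, 5.7]]
```

{"method": "move_arm", "body": {
  "deltas": [
    [0, -6, 2.4, 0, 0, 0, 5.5],
    [0, -6.3, 2.7, 0, 0, 0, 5.6],
    [0, -6.3, 2.6, 0, 0, 0, 5.7],
    [0, -6.4, 2.6, 0, 0, 0, 5.7],
    [0, -6.3, 2.6, 0, 0, 0, 5.6],
    [0, -6.4, 2.5, 0, 0, 0, 5.7],
    [0, -6.3, 2.5, 0, 0, 0, 5.7],
    [0, -6.4, 2.5, 0, 0, 0, 5.6],
    [0, -6.4, 2.4, 0, 0, 0, 5.7],
    [0, -6.3, 2.4, 0, 0, 0, 5.7]
  ]
}}

```text
clock: 14.35
eef_pos: [0.6386, 0.0858, 0.1523]
tool_rot: [0.597, 0.802, 0.001, 0.002]
ft_force: [-0.3, 2.5, -0.4]
grip_width: -0.0002
grasp_force: 1.2
```

Run:
```python
from h import *
stat();print(orb(-337)[0])
o=bot.get_obs();p=np.array(o["eef_pos"]);p[2]=.152;q=R.from_quat(o["tool_rot"])
red("scene",-337);red("wrist",-337);red("top",-337)
p,r=rows([orb(-337-6*j) for j in range(1,11)],p,q)
```

```text
14.35 [0.63863704 0.08577396 0.15233223] [ 0.13  0.55  0.33  1.34 -0.    1.41] [-0.3  2.5 -0.4]
[0.63853139 0.08561475 0.152     ]
scene pred [[281.0, 199.0], [280.0, 194.0], [280.0, 189.0]]
wrist pred [[323.0, 265.0], [324.0, 288.0], [324.0, 318.0]]
top pred [[311.0, 136.0], [312.0, 134.0], [312.0, 132.0]]
[[0, -6.5, 2.2, 0, 0.2, 0, 5.7], [0, -6.4, 2.3, 0, 0, 0, 5.7], [0, -6.3, 2.3, 0, 0, 0, 5.7], [0, -6.4, 2.2, 0, 0, 0, 5.6], [0, -6.4, 2.2, 0, 0, 0, 5.7], [0, -6.4, 2.2, 0, 0, 0, 5.7], [0, -6.3, 2.1, 0, 0, 0, 5.6], [0, -6.4, 2.1, 0.1, 0, 0, 5.7], [0, -6.4, 2.1, 0, 0, 0, 5.7], [0, -6.4, 2, 0, 0.1, 0, 5.6]]
```

{"method": "move_arm", "body": {
  "deltas": [
    [0, -6.5, 2.2, 0, 0.2, 0, 5.7],
    [0, -6.4, 2.3, 0, 0, 0, 5.7],
    [0, -6.3, 2.3, 0, 0, 0, 5.7],
    [0, -6.4, 2.2, 0, 0, 0, 5.6],
    [0, -6.4, 2.2, 0, 0, 0, 5.7],
    [0, -6.4, 2.2, 0, 0, 0, 5.7],
    [0, -6.3, 2.1, 0, 0, 0, 5.6],
    [0, -6.4, 2.1, 0, 0, 0, 5.7],
    [0, -6.4, 2.1, 0, 0, 0, 5.7],
    [0, -6.4, 2, 0, 0, 0, 5.6]
  ]
}}

```text
clock: 15.33
eef_pos: [0.6501, 0.0221, 0.1523]
tool_rot: [0.907, 0.422, 0.001, 0.001]
ft_force: [1.2, 2.0, -0.9]
grip_width: 0.0
grasp_force: 1.2
```

Run:
```python
from h import *
stat();print(orb(-397)[0])
o=bot.get_obs();p=np.array(o["eef_pos"]);p[2]=.152;q=R.from_quat(o["tool_rot"])
red("scene",-397);red("top",-397)
p,r=rows([orb(f) for f in(-403,-409,-415,-420,-424,-427,-429,-430)],p,q)
```

```text
15.33 [0.65010941 0.02208243 0.15229679] [ 0.03  0.57  0.35  1.35 -0.    2.3 ] [ 1.2  2.  -0.9]
[0.64980357 0.02218703 0.152     ]
scene pred [[294.0, 191.0], [294.0, 186.0], [293.0, 181.0]]
 blob [292, 180, 3, 2, 4] [293.2 180.8]
top pred [[328.0, 139.0], [329.0, 137.0], [330.0, 135.0]]
[[0, -6.5, 1.7, 0, 0.1, 0, 5.7], [0, -6.4, 1.9, 0, 0, 0, 5.7], [0, -6.4, 1.9, 0, 0, 0, 5.7], [0, -5.2, 1.7, 0, 0, 0, 4.7], [0, -4.3, 1.3, 0, 0, 0, 3.8], [0, -3.2, 1, 0, 0, 0, 2.8], [0, -2.1, 0.6, 0, 0, 0, 1.9], [0, -1, 0.4, 0, 0, 0, 0.9]]
```

{"method": "move_arm", "body": {
  "deltas": [
    [0, -6.5, 1.7, 0, 0, 0, 5.7],
    [0, -6.4, 1.9, 0, 0, 0, 5.7],
    [0, -6.4, 1.9, 0, 0, 0, 5.7],
    [0, -5.2, 1.7, 0, 0, 0, 4.7],
    [0, -4.3, 1.3, 0, 0, 0, 3.8],
    [0, -3.2, 1, 0, 0, 0, 2.8],
    [0, -2.1, 0.6, 0, 0, 0, 1.9],
    [0, -1, 0.4, 0, 0, 0, 0.9]
  ]
}}

```text
clock: 16.1
eef_pos: [0.6284, -0.0073, 0.1524]
tool_rot: [0.986, 0.164, 0.001, 0.001]
ft_force: [1.9, 1.0, -1.7]
grip_width: 0.0002
grasp_force: 1.0
```

Run:
```python
from h import *
stat();print(orb(-430)[0])
o=bot.get_obs();p=np.array(o["eef_pos"]);p[2]=.152;q=R.from_quat(o["tool_rot"])
red("scene",-430);red("top",-430)
for n,f in(("scene","s"),("top","t")):
    im=cv2.imread(f"pics/{f}.png"); bot_cam=bot.camera; bot.__class__  # same test on the first pictures
    i=im.astype(int);m=(i[...,2]>90)&(i[...,1]<50)&(i[...,0]<55);k,l,st,ce=cv2.connectedComponentsWithStats(m.astype(np.uint8))
    print("first",n,[(st[j].tolist(),ce[j].round(1)) for j in range(1,k) if st[j][4]>3 and 295<ce[j][0]<345 and 130<ce[j][1]<195])
p,r=rows([orb(f) for f in(-432,-434,-435)],p,q)
```

```text
16.1 [ 0.62837206 -0.00725428  0.15239118] [-0.01  0.52  0.28  1.32 -0.    2.8 ] [ 1.9  1.  -1.7]
[ 0.62846293 -0.00696195  0.152     ]
scene pred [[304.0, 192.0], [303.0, 187.0], [303.0, 182.0]]
 blob [302, 182, 4, 11, 39] [303.6 187.2]
top pred [[334.0, 146.0], [335.0, 145.0], [336.0, 143.0]]
first scene [([303, 182, 4, 12, 41], array([304.5, 187.4]))]
first top [([334, 144, 4, 5, 9], array([335.4, 145.9]))]
[[0, -1.9, 0.4, 0, 0.1, -0.1, 2.1], [0, -2.1, 0.7, 0, 0.1, 0, 1.9], [0, -1.1, 0.3, 0, 0, 0, 0.9]]
```

{"method": "move_arm", "body": {
  "deltas": [
    [0, -1.9, 0.4, 0, 0, 0, 2],
    [0, -1.8, 0.6, 0, 0, 0, 1.5],
    [0, 0, 0, 0, 0, 0, 0]
  ]
}}

```text
clock: 16.45
eef_pos: [0.6249, -0.0096, 0.1523]
tool_rot: [0.991, 0.133, 0.0, 0.001]
ft_force: [0.8, 0.1, -0.3]
grip_width: -0.0004
grasp_force: 0.8
```

Run:
```python
from h import *
stat();red("scene",-434)
```

```text
16.45 [ 0.62490552 -0.00960278  0.15229962] [-0.01  0.52  0.26  1.32 -0.    2.86] [ 0.8  0.1 -0.3]
scene pred [[305.0, 192.0], [305.0, 187.0], [304.0, 182.0]]
 blob [303, 182, 4, 12, 41] [304.6 187.4]
```

The handle now gives exactly the same blob as in the first picture: (304.6,187.4) against (304.5,187.4). I back off and lift away.

{"method": "move_arm", "body": {
  "deltas": [
    [0, 12, 0, 0, 0, 0, 0],
    [0, 16, 0, 0, 0, 0, 0],
    [0, 0, 0, -30, 0, 0, 0],
    [0, 0, 0, -40, 0, 0, 0],
    [0, 0, 0, -40, 0, 0, 0],
    [0, 0, 0, -40, 0, 0, 0],
    [0, 0, 0, -30, 0, 0, 0],
    [0, 0, 0, -10, 0, 0, 0],
    [0, 0, 0, 0, 0, 0, 0]
  ]
}}

```text
clock: 17.25
eef_pos: [0.6526, -0.0021, 0.3461]
tool_rot: [0.991, 0.133, 0.003, 0.002]
ft_force: [1.8, 0.7, -0.1]
grip_width: 0.0001
grasp_force: 0.0
```

Run:
```python
from h import *
stat();red("scene",-435);red("wrist",-435);red("top",-435)
w=bot.camera("wrist");cv2.imwrite("pics/w7.png",w)
```

```text
17.25 [ 0.65261925 -0.00206413  0.34612933] [-0.    0.6   0.91  1.87 -0.    2.87] [ 1.8  0.7 -0.1]
scene pred [[305.0, 192.0], [305.0, 187.0], [305.0, 182.0]]
 blob [303, 182, 4, 12, 41] [304.6 187.4]
wrist pred [[322.0, 203.0], [322.0, 211.0], [322.0, 219.0]]
 blob [315, 203, 15, 22, 200] [322.2 216.6]
top pred [[335.0, 148.0], [335.0, 146.0], [336.0, 144.0]]
```

View pics/w7.png

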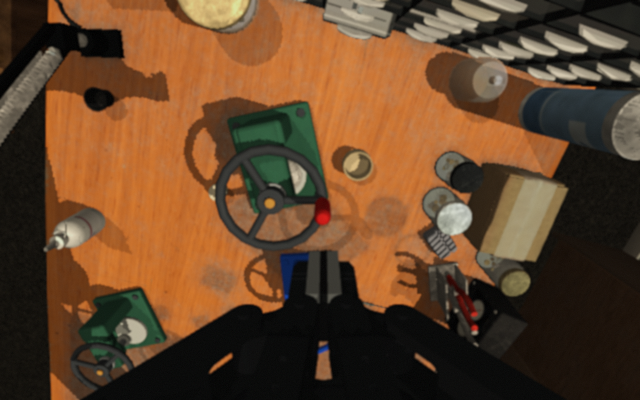

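The picture shows the handle back at (322,214), as predicted for its start angle. The cup at (357,164), the tin at (213,192) and the bottle at (75,230) stand undisturbed, and the robot touches nothing.

```bash
python3 -c "
from workcell import bot
print(bot.job_done())"
```

```text
the job is handed in; nothing more can be done
None
```

The large green press's wheel was pushed clockwise one full turn, with the handle back at its start to within about 1 mm in the scene camera; early on the fingers slid over the handle's top once and had to be brought back behind it, and no loose thing looked disturbed in the last picture.

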